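# Put the cobbler's brush strip into its jars

## Task

Take the long strip with four brushes off its stand by its handle and lower it onto the blue box with the row of four jars, so that each brush hangs in its own jar and the strip lies flat on the jar rims, then let go. Leave the shorter strip with two brushes where it is.

Things in the scene. Friction and masses are not known exactly. Their poses are not given: they have to be found in the camera images.
- long_strip_handle (a point): Mid-height centre of the handle (block 40 long, 22 wide, 50 mm tall) on the loose long strip, 0.15-0.3 kg: pale wood bar 250 (its x) x 26 x 14 thick, z up. Point is 39 above the bar's underside. Four brushes, 14 thick, hang at x -78, -26, 26, 78, tips 89 below this point; four dark peg ends show on top. It lies unclipped by its ends on a dark two-post stand, underside 75 above the bench.
- jar_row (a point): Centre of the row of four jars at rim height (72 mm above the bench). Fixed blue wooden box, 226 long (x), 72 wide, 45 tall, with four fixed open white jars, 48 outer and 42 inner diameter, 59 deep, at x -78, -26, 26, 78 like the brushes. z up. Either way round fits. With the strip seated its handle centre is 39 above this point.
- short_strip_handle (a point): Mid-height centre of the same handle block on the other, shorter pale strip: 186 mm long, only two brushes (x -50 and 50), on a shorter stand of the same height. Not to be moved. Both handles' tops start 139 above the bench; nothing taller stands nearby.

How it is judged (in metres and radians):
At the end, for the whole second after the job is handed in: The long strip rests flat (within 4.5 degrees) on the rims of the four jars, handle centre within 18 mm of the middle of the row and 33 to 45 mm above the rims, in line with the row within 12 degrees, so that each brush hangs in its own jar; at rest (horizontal distance between long_strip_handle and jar_row below 0.018 m and z of long_strip_handle in the frame of jar_row between 0.033 and 0.045 m and angle between long_strip_handle's own z axis and vertical below 0.08 rad and angle between the x axis of long_strip_handle and the x axis of jar_row, either way round below 0.21 rad and linear speed of long_strip below 0.02 m/s); the robot touches nothing.
It fails at once if the short strip is moved more than 30 mm (distance of short_strip_handle from where it was at the start of the episode above 0.03 m).
It also fails if it takes over 48 s, if anything falls off the work surface, if the arm or the gripper's body presses on something with over 40 N, if the wrist force passes 120 N, or if a joint passes its speed limit or range.

## Robot

A 6-joint arm with a two-finger parallel gripper is mounted at the origin on the work surface. World frame = base frame: x ahead of the robot, y to its left, z up, the work surface at z = 0. Lengths are in mm, angles in rad, forces in N, time in s.
With the tool pointing down it reaches from about 375 to 975 mm from the base axis. Payload 3.8 kg.
Tool frame: the origin (TCP) lies on the centre line of the jaws, within the pads' length; the fingertips stand 19 mm ahead of it and the grasp point (between the pads) is the TCP; x points along the fingers, y is the direction in which the jaws open and shut, and the axes are right-handed (so a half turn about x gives the same grasp; the last joint's range is limited). The gripper opens to 85 mm and grips with 20 to 120 N. Pads are 22 mm wide; open, the fingers measure 114 mm over their backs; the gripper's body (76 mm by 85 mm) begins 54 mm behind the grasp point. The pads swing forward as they close: fully open they stand 13 mm farther back than shut.
Start: joints at [1.198, 0.264, 1.604, -0, 1.274, -0.037], TCP at [222.427, 637.295, 250.28] pointing down, gripper open.
Joint ranges: [-2.63, 2.63], [-0.94, 2.18], [0.31, 2.57], [-1.31, 4.45], [0, 2.66], [-2.55, 2.55]. Speed limits (rad/s): [2.57, 2.57, 3.14, 3.14, 3.14, 3.14].

## Interface

Orientations are given as a rotation vector (axis times angle).
In Python, from workcell import ctrl, get_image, trace, pinpoint gives the robot as it stands.
- The arm moves only by the tool jog_arm, never from a script. Its argument "series" is a list of rows, each an object with "travel": the shift along the tool's x, y, z in m, a list of three; "rotation": the turn, a rotation vector about the tool's x, y, z in rad, a list of three; "claw": the opening, from -1 (shut) to 1 (fully open), so that 0 is half open. A call has 1 to 20 rows; each row is the pose to reach, as a shift and turn from the pose commanded when the call began, along the tool's axes at that moment; what a row does not reach only later rows make up. A row lasts 1/10 s, in which the tool goes at most 50 mm and 8.59 degrees, less where a joint would pass 70% of its speed; a pose out of reach is approached as far as the arm can. A call with a gripper value outside its range is refused whole. The fingers move at their own pace and stop on an object; "force" is the grip in N (left out, the last holds). Time passes only in rows, so rows that repeat a pose let the fingers close. It gives the time, the measured TCP pose, the force and the opening at its end, in the units of the state.
- ctrl.get_state(): the state, without advancing time (a new reading comes with each control period).
- get_image(name): name is "scene" or "top" or "wrist"; returns a dict with "img" (400x640x3 uint8, red, green, blue), "camera_matrix" (3x3 intrinsics, pixels), "extrinsics" (4x4, takes a point from camera to world coordinates). Camera axes: x right, y down, z forward; pixel columns grow to the right and rows downward; lengths in mm; the calibration is good to about 2 mm. A picture is of the moment at which its call begins. There is no depth.
- ctrl.close_job(): hands the job in, once; it reports no verdict.
Trained networks look in a picture, given as the dict that the camera call returned (one of the last four; its "shot" number tells which), for a name from the list of things; names that differ only in an ending like _2 or _b are one class to them, and where a whole thing is asked for, a point or a joint stands for the part that bears it (a point fixed in the world has none). Each returns a list of dicts, best first, with "conf" (0 to 1); they miss things now and then, are a little off and sometimes report something else, mostly with a low value. They report only what shows in the picture. A call takes as long as a camera call.
- trace(picture, target): "pixels" (400x640 bool, what is visible of it).
- pinpoint(picture, target): "location" ([x, y, z] in mm, in the coordinates of the camera as it stood for that picture, good to about 4 mm: a listed point, or the origin of a listed thing).
The state is a dict: "clock": time; "joint_positions": joint angles; "joint_velocities": joint speeds; "tau": joint torques, N m; "tool_pos": TCP position; "orientation": TCP orientation; "force": force on the tool from outside, world axes, zero at the start; "ft_torque": the same for the moment, N m; "opening": finger opening in mm.
Only numpy, scipy, OpenCV 4.12 (cv2) and the standard library are available. Lean on these libraries where they do the work, as an engineer would, in place of code of your own. Each camera call takes 0.05 s, during which the arm holds its last target. There are 200 camera calls.

## Working session

There is one attempt and no reset: what is moved stays moved. The work goes in short steps, Python scripts to look and compute and a tool call to move; the robot and the scene stay as the last step left them, time stands still between calls to the robot, and variables do not carry over. Pictures are saved under pics/ and viewed, about 8 in all and at most 12, crops included, and the job is handed in when it is done.

Besides the shell and the picture viewer there is one more tool, called after "Request:" by a JSON object that holds its "name" and its "arguments". jog_arm: Moves the arm, as the interface text tells. Its arguments: {"type":"object","properties":{"series":{"type":"array"},"force":{"type":"number"}},"required":["series"]}

```bash
mkdir -p pics; cat > h.py <<'E'
import numpy as np, cv2
from scipy.spatial.transform import Rotation as R
from workcell import ctrl, get_image, trace, pinpoint
def save(p,n): cv2.imwrite(f'pics/{n}.png',p['img'][:,:,::-1])
def w(p,loc): E=p['extrinsics']; return E[:3,:3]@np.array(loc)+E[:3,3]
def ray(p,u,v,z):
    E=p['extrinsics']; d=E[:3,:3]@np.linalg.solve(p['camera_matrix'],[u,v,1.]); return E[:3,3]+d*(z-E[2,3])/d[2]
def proj(p,X):
    E=p['extrinsics']; c=p['camera_matrix']@(E[:3,:3].T@(np.array(X)-E[:3,3])); return c[:2]/c[2]
def axis(p,t,z):
    m=trace(p,t)
    if not m: return None
    pts=np.argwhere(m[0]['pixels'])[:,::-1]; X=np.array([ray(p,u,v,z)[:2] for u,v in pts])
    r=cv2.minAreaRect(X.astype(np.float32)); return m[0]['conf'],np.round(r[0],1),np.round(r[1],1),r[2]
E
python3 - <<'E'
from h import *
np.set_printoptions(suppress=True,precision=2)
s=ctrl.get_state(); print(s['clock'],s['tool_pos'],s['orientation'],s['opening'])
for n in ('scene','top','wrist'):
    p=get_image(n); save(p,n)
    for t,z in (('long_strip_handle',89),('jar_row',45),('short_strip_handle',89)):
        print(n,t,[(round(d['conf'],2),w(p,d['location'])) for d in pinpoint(p,t)],axis(p,t,z))
a=[cv2.imread(f'pics/{n}.png') for n in('scene','top')]
cv2.imwrite('pics/a.png',cv2.resize(np.vstack(a),(480,600)))
E
```

```text
0.0 [222.17 636.65 248.93] [ 0.26  1.56 -0.27] 85.62434900984505
scene long_strip_handle [(0.91, array([ 532.07, -216.39,  116.46]))] (0.65, array([ 535.8, -217.8]), array([264.5,  34.9]), 17.9249267578125)
scene jar_row [(0.81, array([551.87,  21.72,  72.83]))] (0.62, array([459.2, 242.4]), array([208.4,  52.5]), 4.612166404724121)
scene short_strip_handle [(0.8, array([498.26, 234.23, 111.21]))] (0.95, array([505.5, 236.1]), array([196.2,  50. ]), 6.495562553405762)
top long_strip_handle [(0.88, array([ 527.87, -218.71,  117.12]))] (0.78, array([ 532.6, -218. ]), array([248.4,  55.2]), 17.107635498046875)
top jar_row [(0.81, array([555.55,  27.85,  74.31]))] (0.88, array([552.8,  24.1]), array([232.1,  75.3]), 11.975776672363281)
top short_strip_handle [(0.82, array([501.22, 235.09, 115.24]))] None
wrist long_strip_handle [] None
wrist jar_row [] None
wrist short_strip_handle [] None
```

View pics/scene.png

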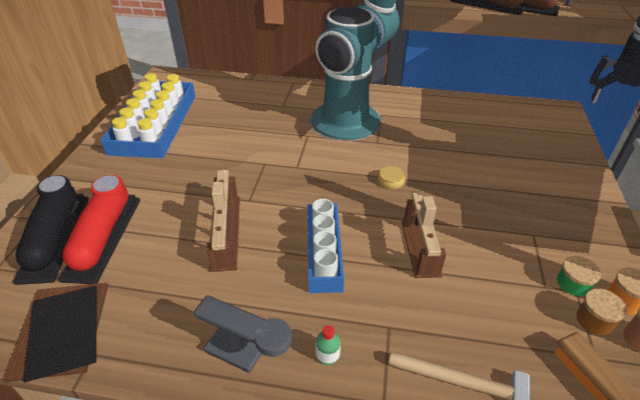

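View pics/top.png

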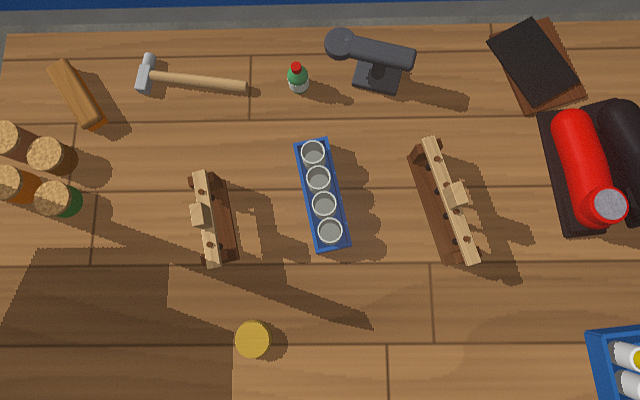

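The scene picture shows the long four-peg strip at (222,220), the jar row at (325,245) and the short strip at (424,235). The top picture shows them at (455,195), (322,195) and (213,218). The network results match the pictures, so next I work out the move to above the long strip.

```bash
cat >> h.py <<'E'
def go(pos,yaw,s=None):
    """tool down, jaws (tool y) along yaw+90deg; prints shift (m) and rotvec in tool axes"""
    s=s or ctrl.get_state(); Rc=R.from_rotvec(s['orientation'])
    best=None
    for k in (0,180):
        a=np.radians(yaw+90+k); y=np.array([np.cos(a),np.sin(a),0]); x=np.array([0,0,-1.])
        Rt=R.from_matrix(np.column_stack([x,y,np.cross(x,y)])); rv=(Rc.inv()*Rt).as_rotvec()
        print(k,'travel',np.round(Rc.inv().apply(np.array(pos)-s['tool_pos'])/1e3,4),'rot',np.round(rv,3))
E
python3 - <<'E'
from h import *
s=ctrl.get_state(); print(s['clock'],R.from_rotvec(s['orientation']).as_matrix().round(3))
go((530,-218,250),17.5)
E
```

```text
1.05 [[-0.     0.33   0.944]
 [ 0.     0.944 -0.33 ]
 [-1.     0.    -0.   ]]
0 travel [ 3.000e-04 -7.062e-01  5.722e-01] rot [-0.641 -0.    -0.   ]
180 travel [ 3.000e-04 -7.062e-01  5.722e-01] rot [ 2.5 -0.   0. ]
```

Request:
{"name": "jog_arm", "arguments": {"series": [{"travel":[0,-0.035,0.029],"rotation":[0.13,0,0],"claw":1},{"travel":[0,-0.071,0.057],"rotation":[0.25,0,0],"claw":1},{"travel":[0,-0.106,0.086],"rotation":[0.38,0,0],"claw":1},{"travel":[0,-0.141,0.114],"rotation":[0.5,0,0],"claw":1},{"travel":[0,-0.177,0.143],"rotation":[0.63,0,0],"claw":1},{"travel":[0,-0.212,0.172],"rotation":[0.75,0,0],"claw":1},{"travel":[0,-0.247,0.2],"rotation":[0.88,0,0],"claw":1},{"travel":[0,-0.282,0.229],"rotation":[1.0,0,0],"claw":1},{"travel":[0,-0.318,0.257],"rotation":[1.13,0,0],"claw":1},{"travel":[0,-0.353,0.286],"rotation":[1.25,0,0],"claw":1},{"travel":[0,-0.388,0.315],"rotation":[1.38,0,0],"claw":1},{"travel":[0,-0.424,0.343],"rotation":[1.5,0,0],"claw":1},{"travel":[0,-0.459,0.372],"rotation":[1.63,0,0],"claw":1},{"travel":[0,-0.494,0.4],"rotation":[1.75,0,0],"claw":1},{"travel":[0,-0.53,0.429],"rotation":[1.88,0,0],"claw":1},{"travel":[0,-0.565,0.458],"rotation":[2.0,0,0],"claw":1},{"travel":[0,-0.6,0.486],"rotation":[2.13,0,0],"claw":1},{"travel":[0,-0.636,0.515],"rotation":[2.25,0,0],"claw":1},{"travel":[0,-0.671,0.543],"rotation":[2.38,0,0],"claw":1},{"travel":[0,-0.706,0.572],"rotation":[2.5,0,0],"claw":1}]}}

```text
clock: 3.05
tool_pos: [530.1, -219.8, 250.5]
orientation: [2.06, 0.311, -2.059]
force: [0.8, 0.2, -0.5]
opening: 85.4
```

```bash
python3 - <<'E'
from h import *
np.set_printoptions(suppress=True,precision=2)
s=ctrl.get_state(); print(s['clock'],s['tool_pos'],R.from_rotvec(s['orientation']).as_matrix(),s['joint_positions'],s['force'])
for n in ('wrist','top'):
    p=get_image(n); save(p,n+'2'); t='long_strip_handle'
    print(n,p['extrinsics'][:3,3],[(round(d['conf'],2),w(p,d['location']),proj(p,w(p,d['location']))) for d in pinpoint(p,t)],axis(p,t,89))
E
```

```text
3.05 [ 530.13 -219.77  250.5 ] [[ 0.    0.3  -0.96]
 [-0.   -0.96 -0.3 ]
 [-1.    0.   -0.  ]] [-0.44  0.07  1.82  0.    1.24  0.83] [ 0.83  0.17 -0.46]
wrist [ 600.02 -198.99  374.72] [(0.69, array([ 532.35, -219.05,  116.52]), array([312.74, 189.22]))] (0.81, array([ 531.9, -217. ]), array([248.4,  25.9]), 16.04144859313965)
top [404.12   4.41 799.17] [(0.72, array([ 529.44, -217.61,  116.42]), array([456.6 , 196.69]))] (0.67, array([ 532.2, -217.6]), array([251.1,  55.6]), 16.86395263671875)
```

View pics/wrist2.png

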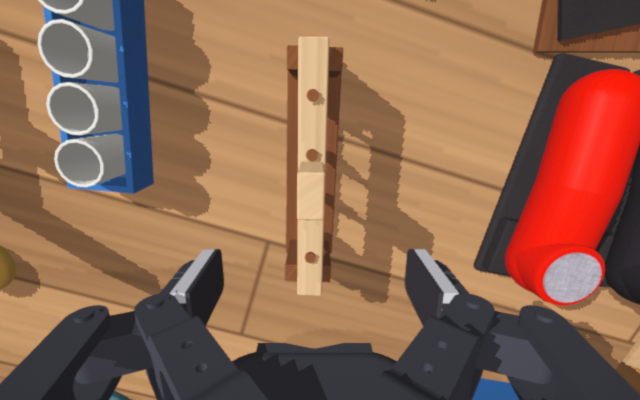

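```bash
python3 - <<'E'
from h import *
go((532,-217.5,116),16.3)
E
```

```text
0 travel [ 0.1341  0.0015 -0.0024] rot [-3.119e+00 -1.000e-03  1.000e-03]
180 travel [ 0.1341  0.0015 -0.0024] rot [0.022 0.    0.001]
```

The wrist view shows the strip upright in the picture, with the handle at about (311,195) between the jaws at columns 220–407. All views put the handle centre near 116 mm high, against 114 from the text. Next I descend and grasp.

Request:
{"name": "jog_arm", "arguments": {"series": [{"travel":[0,0.0015,-0.0024],"rotation":[0.022,0,0],"claw":1},{"travel":[0.03,0.0015,-0.0024],"rotation":[0.022,0,0],"claw":1},{"travel":[0.06,0.0015,-0.0024],"rotation":[0.022,0,0],"claw":1},{"travel":[0.09,0.0015,-0.0024],"rotation":[0.022,0,0],"claw":1},{"travel":[0.11,0.0015,-0.0024],"rotation":[0.022,0,0],"claw":1},{"travel":[0.125,0.0015,-0.0024],"rotation":[0.022,0,0],"claw":1},{"travel":[0.134,0.0015,-0.0024],"rotation":[0.022,0,0],"claw":1},{"travel":[0.134,0.0015,-0.0024],"rotation":[0.022,0,0],"claw":1},{"travel":[0.134,0.0015,-0.0024],"rotation":[0.022,0,0],"claw":-0.2},{"travel":[0.134,0.0015,-0.0024],"rotation":[0.022,0,0],"claw":-0.3},{"travel":[0.134,0.0015,-0.0024],"rotation":[0.022,0,0],"claw":-0.4},{"travel":[0.134,0.0015,-0.0024],"rotation":[0.022,0,0],"claw":-0.6},{"travel":[0.134,0.0015,-0.0024],"rotation":[0.022,0,0],"claw":-1},{"travel":[0.134,0.0015,-0.0024],"rotation":[0.022,0,0],"claw":-1},{"travel":[0.134,0.0015,-0.0024],"rotation":[0.022,0,0],"claw":-1},{"travel":[0.134,0.0015,-0.0024],"rotation":[0.022,0,0],"claw":-1},{"travel":[0.134,0.0015,-0.0024],"rotation":[0.022,0,0],"claw":-1},{"travel":[0.134,0.0015,-0.0024],"rotation":[0.022,0,0],"claw":-1}], "force": 60}}

```text
clock: 5.15
tool_pos: [532.8, -218.4, 116.8]
orientation: [2.07, 0.295, -2.069]
force: [-1.4, 2.0, 5.1]
opening: 21.3
```

Request:
{"name": "jog_arm", "arguments": {"series": [{"travel":[-0.005,0,0],"rotation":[0,0,0],"claw":-1},{"travel":[-0.015,0,0],"rotation":[0,0,0],"claw":-1},{"travel":[-0.03,0,0],"rotation":[0,0,0],"claw":-1},{"travel":[-0.05,0,0],"rotation":[0,0,0],"claw":-1},{"travel":[-0.075,0,0],"rotation":[0,0,0],"claw":-1},{"travel":[-0.1,0,0],"rotation":[0,0,0],"claw":-1},{"travel":[-0.12,0,0],"rotation":[0,0,0],"claw":-1},{"travel":[-0.13,0,0],"rotation":[0,0,0],"claw":-1},{"travel":[-0.13,0,0],"rotation":[0,0,0],"claw":-1}]}}

```text
clock: 6.05
tool_pos: [533.7, -219.1, 249.0]
orientation: [2.072, 0.293, -2.064]
force: [-1.0, 0.7, -2.1]
opening: 21.6
```

```bash
python3 - <<'E'
from h import *
np.set_printoptions(suppress=True,precision=2)
s=ctrl.get_state(); print(s['clock'],s['tool_pos'],s['force'],s['ft_torque'],s['opening'])
for n in ('wrist','top','scene'):
    p=get_image(n); save(p,n+'3'); ps=pinpoint(p,'long_strip_handle')
    print(n,[(round(d['conf'],2),w(p,d['location'])) for d in ps],axis(p,'long_strip_handle',s['tool_pos'][2]-26))
    print(' jar',[(round(d['conf'],2),w(p,d['location'])) for d in pinpoint(p,'jar_row')],axis(p,'jar_row',45))
go((553,25,245),12)
a=[cv2.imread(f'pics/{n}3.png') for n in('scene','wrist')]
cv2.imwrite('pics/b3.png',cv2.resize(np.vstack(a),(480,600)))
E
```

```text
6.05 [ 533.72 -219.08  248.97] [-0.98  0.68 -2.07] [ 0.03 -0.   -0.04] 21.607627659428328
wrist [(0.71, array([ 535.63, -221.82,  248.  ]))] (0.82, array([ 558.1, -213.2]), array([181. ,  32.9]), 15.87575626373291)
 jar [(0.84, array([554.64,  22.56,  72.35]))] (0.69, array([540.6,  12.4]), array([199.1, 105.9]), 11.403279304504395)
top [(0.93, array([ 529.  , -218.83,  245.6 ]))] (0.64, array([ 530.2, -217.1]), array([246.5,  63. ]), 16.19275665283203)
 jar [(0.84, array([553.3 ,  27.68,  73.78]))] (0.69, array([551.9,  23.5]), array([229.5,  73.6]), 12.18008041381836)
scene [(0.75, array([ 533.05, -216.72,  247.29]))] (0.74, array([ 555.6, -212.2]), array([268.3,  38.5]), 18.62633514404297)
 jar [(0.79, array([557.09,  18.27,  73.34]))] (0.93, array([560.6,  23.5]), array([280.8,  73.7]), 10.811138153076172)
0 travel [ 0.   -0.23 -0.09] rot [-3.07  0.    0.  ]
180 travel [ 0.   -0.23 -0.09] rot [ 0.07  0.   -0.  ]
```

View pics/b3.png

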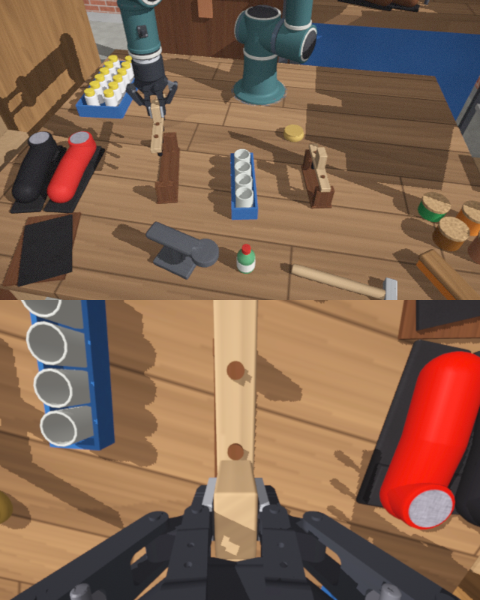

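The lower half shows the strip held straight at about column 235, and the upper half shows it level and off its stand. Next I carry it over the jars.

Request:
{"name": "jog_arm", "arguments": {"series": [{"travel":[0,-0.01,-0.004],"rotation":[0.005,0,0],"claw":-1},{"travel":[0,-0.03,-0.012],"rotation":[0.01,0,0],"claw":-1},{"travel":[0,-0.055,-0.021],"rotation":[0.02,0,0],"claw":-1},{"travel":[0,-0.085,-0.033],"rotation":[0.03,0,0],"claw":-1},{"travel":[0,-0.115,-0.045],"rotation":[0.035,0,0],"claw":-1},{"travel":[0,-0.145,-0.057],"rotation":[0.045,0,0],"claw":-1},{"travel":[0,-0.175,-0.068],"rotation":[0.055,0,0],"claw":-1},{"travel":[0,-0.2,-0.078],"rotation":[0.06,0,0],"claw":-1},{"travel":[0,-0.22,-0.086],"rotation":[0.07,0,0],"claw":-1},{"travel":[0,-0.23,-0.09],"rotation":[0.07,0,0],"claw":-1},{"travel":[0,-0.23,-0.09],"rotation":[0.07,0,0],"claw":-1},{"travel":[0,-0.23,-0.09],"rotation":[0.07,0,0],"claw":-1}]}}

```text
clock: 8.0
tool_pos: [554.5, 27.2, 246.3]
orientation: [2.108, 0.226, -2.108]
force: [0.3, -1.1, -2.6]
opening: 21.1
```

```bash
python3 - <<'E'
from h import *
np.set_printoptions(suppress=True,precision=2)
s=ctrl.get_state(); print(s['clock'],s['tool_pos'],s['force'],s['opening'],'yaw',R.from_rotvec(s['orientation']).as_matrix()[:2,1])
for n in ('wrist','top','scene'):
    p=get_image(n); save(p,n+'4')
    print(n,[(round(d['conf'],2),w(p,d['location'])) for d in pinpoint(p,'long_strip_handle')],axis(p,'long_strip_handle',s['tool_pos'][2]-26))
    print(' jar',[(round(d['conf'],2),w(p,d['location'])) for d in pinpoint(p,'jar_row')])
# overlay predicted brush tips (from TCP) and jar rims on scene
u=np.array([np.cos(np.radians(12)),np.sin(np.radians(12)),0]); img=p['img'][:,:,::-1].copy()
for k in (-78,-26,26,78):
    c=np.array([554,24.5,72])+k*u; v=np.array([-u[1],u[0],0])
    e=np.array([proj(p,c+24*(np.cos(a)*u+np.sin(a)*v)) for a in np.linspace(0,6.283,24)])
    cv2.polylines(img,[(e*8).astype(int)],True,(0,0,255),1,cv2.LINE_AA,3)
cv2.imwrite('pics/s4.png',cv2.resize(img[90:330,200:480],None,fx=2.5,fy=2.5,interpolation=cv2.INTER_CUBIC))
E
```

```text
8.0 [554.46  27.24 246.26] [ 0.27 -1.14 -2.56] 21.122944243200752 yaw [ 0.21 -0.98]
wrist [(0.93, array([556.89,  26.19, 247.71]))] (0.59, array([578.9,  31.8]), array([181.1,  31.9]), 12.17746353149414)
 jar []
top [(0.81, array([549.89,  26.45, 245.56]))] (0.84, array([493.5,  14.2]), array([127.5,  27.8]), 12.561178207397461)
 jar [(0.97, array([552.5 ,  26.31,  73.09]))]
scene [(0.77, array([553.28,  30.26, 244.14]))] (0.63, array([574.3,  29.7]), array([247.3,  29.5]), 11.081268310546875)
 jar [(0.84, array([552.55,  20.32,  72.95]))]
```

View pics/s4.png

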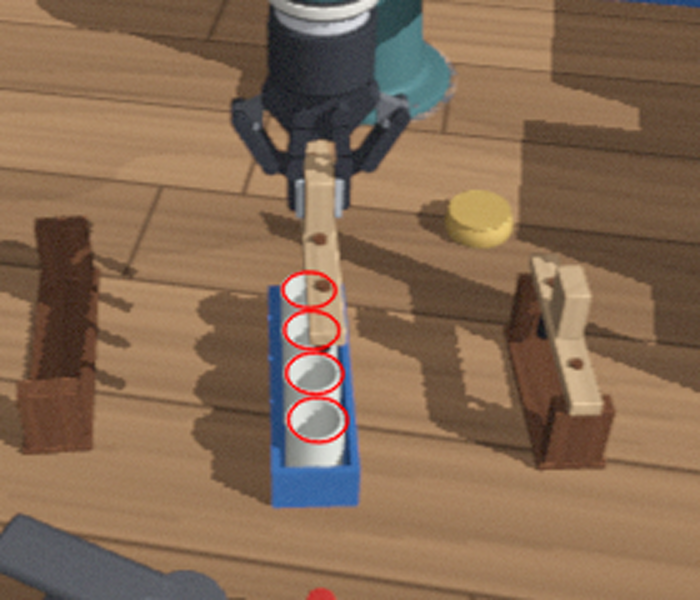

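The red circles, drawn for the row at (554, 24.5, 72) and 12°, sit on the four white rims to within about 2 mm. The strip is about 3 mm too far towards +y. I correct that and lower it to just above the rims.

Request:
{"name": "jog_arm", "arguments": {"series": [{"travel":[0.005,0.003,0.0005],"rotation":[0,0,0],"claw":-1},{"travel":[0.02,0.003,0.0005],"rotation":[0,0,0],"claw":-1},{"travel":[0.04,0.003,0.0005],"rotation":[0,0,0],"claw":-1},{"travel":[0.058,0.003,0.0005],"rotation":[0,0,0],"claw":-1},{"travel":[0.068,0.003,0.0005],"rotation":[0,0,0],"claw":-1},{"travel":[0.072,0.003,0.0005],"rotation":[0,0,0],"claw":-1},{"travel":[0.072,0.003,0.0005],"rotation":[0,0,0],"claw":-1},{"travel":[0.072,0.003,0.0005],"rotation":[0,0,0],"claw":-1}]}}

```text
clock: 9.4
tool_pos: [555.3, 24.5, 174.9]
orientation: [2.11, 0.226, -2.107]
force: [-0.2, 0.1, -2.9]
opening: 21.6
```

```bash
python3 - <<'E'
from h import *
np.set_printoptions(suppress=True,precision=2)
s=ctrl.get_state(); print(s['clock'],s['tool_pos'],s['force'],s['opening'],'y',R.from_rotvec(s['orientation']).as_matrix()[:2,1])
u=np.array([np.cos(np.radians(12)),np.sin(np.radians(12)),0])
o=[]
for n in ('wrist','top','scene'):
    p=get_image(n); save(p,n+'5')
    print(n,[(round(d['conf'],2),w(p,d['location'])) for d in pinpoint(p,'long_strip_handle')],axis(p,'long_strip_handle',s['tool_pos'][2]-26))
    print(' jar',[(round(d['conf'],2),w(p,d['location'])) for d in pinpoint(p,'jar_row')])
    c=proj(p,(554,24.5,100)).astype(int); x=np.clip(c[0]-80,0,480); y=np.clip(c[1]-70,0,260)
    if n!='wrist': o.append(cv2.resize(p['img'][y:y+140,x:x+160,::-1],(640,560) if 0 else (400,350),interpolation=cv2.INTER_CUBIC))
cv2.imwrite('pics/c5.png',np.hstack(o))
E
```

```text
9.4 [555.32  24.5  174.94] [-0.22  0.07 -2.93] 21.569593658560116 y [ 0.21 -0.98]
wrist [(0.57, array([556.4 ,  21.31, 178.8 ]))] (0.89, array([579.9,  28.9]), array([181.1,  32.1]), 12.022184371948242)
 jar []
top [(0.66, array([551.37,  23.28, 175.13]))] (0.73, array([512.9,  16.8]), array([76.2, 26.1]), 12.332061767578125)
 jar [(0.61, array([553.21,  25.51,  72.5 ]))]
scene [(0.57, array([551.69,  28.51, 174.57]))] (0.65, array([579.9,  28.3]), array([225.8,  28.6]), 11.41020393371582)
 jar [(0.73, array([553.68,  23.15,  73.88]))]
```

View pics/c5.png

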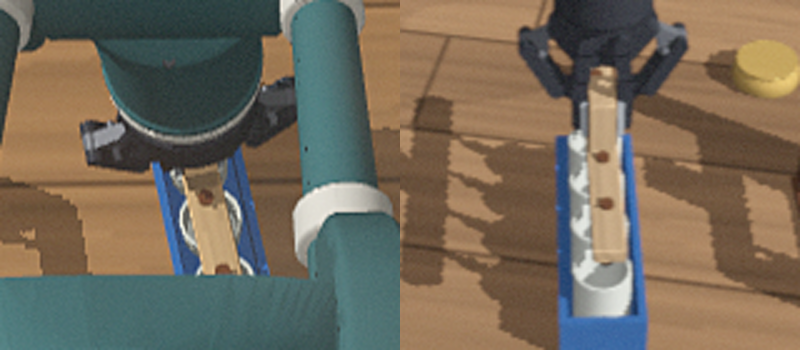

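The top crop shows the strip centred over the rims, and the scene crop shows it in line with the box. Handle and row centre agree within about 2 mm, so I lower it into the jars.

Request:
{"name": "jog_arm", "arguments": {"series": [{"travel":[0.005,0,0],"rotation":[0,0,0],"claw":-1},{"travel":[0.014,0,0],"rotation":[0,0,0],"claw":-1},{"travel":[0.024,0,0],"rotation":[0,0,0],"claw":-1},{"travel":[0.034,0,0],"rotation":[0,0,0],"claw":-1},{"travel":[0.044,0,0],"rotation":[0,0,0],"claw":-1},{"travel":[0.052,0,0],"rotation":[0,0,0],"claw":-1},{"travel":[0.056,0,0],"rotation":[0,0,0],"claw":-1},{"travel":[0.058,0,0],"rotation":[0,0,0],"claw":-1},{"travel":[0.058,0,0],"rotation":[0,0,0],"claw":-1},{"travel":[0.058,0,0],"rotation":[0,0,0],"claw":-1}]}}

```text
clock: 11.0
tool_pos: [555.1, 24.5, 116.7]
orientation: [2.109, 0.226, -2.108]
force: [0.1, -0.9, -2.3]
opening: 20.8
```

Request:
{"name": "jog_arm", "arguments": {"series": [{"travel":[0.001,0,0],"rotation":[0,0,0],"claw":-1},{"travel":[0.002,0,0],"rotation":[0,0,0],"claw":-1},{"travel":[0.002,0,0],"rotation":[0,0,0],"claw":-1}]}}

```text
clock: 11.3
tool_pos: [554.7, 24.5, 114.4]
orientation: [2.109, 0.226, -2.108]
force: [-0.1, -0.1, -2.2]
opening: 21.4
```

Still no contact, since the tool force is unchanged at −2.2 N, so I keep lowering slowly.

Request:
{"name": "jog_arm", "arguments": {"series": [{"travel":[0.0005,0,0],"rotation":[0,0,0],"claw":-1},{"travel":[0.001,0,0],"rotation":[0,0,0],"claw":-1},{"travel":[0.0015,0,0],"rotation":[0,0,0],"claw":-1},{"travel":[0.0015,0,0],"rotation":[0,0,0],"claw":-1}]}}

```text
clock: 11.7
tool_pos: [554.8, 24.5, 113.8]
orientation: [2.109, 0.226, -2.108]
force: [-4.5, 0.6, 5.3]
opening: 21.3
```

```bash
python3 - <<'E'
from h import *
s=ctrl.get_state(); print(s['clock'],s['tool_pos'],s['force'],s['ft_torque'])
E
```

```text
11.7 [554.80702775  24.4955446  113.84439169] [-4.51993039  0.55756804  5.31420918] [-0.04214301  0.51846363  0.03424466]
```

Contact at z 113.8 is where the grasp height predicts seating. I open and back off upwards.

Request:
{"name": "jog_arm", "arguments": {"series": [{"travel":[0,0,0],"rotation":[0,0,0],"claw":-0.4},{"travel":[0,0,0],"rotation":[0,0,0],"claw":-0.2},{"travel":[0,0,0],"rotation":[0,0,0],"claw":0},{"travel":[0,0,0],"rotation":[0,0,0],"claw":0.3},{"travel":[0,0,0],"rotation":[0,0,0],"claw":0.6},{"travel":[0,0,0],"rotation":[0,0,0],"claw":0.6},{"travel":[0,0,0],"rotation":[0,0,0],"claw":0.6},{"travel":[-0.01,0,0],"rotation":[0,0,0],"claw":0.6},{"travel":[-0.03,0,0],"rotation":[0,0,0],"claw":0.6},{"travel":[-0.06,0,0],"rotation":[0,0,0],"claw":0.6},{"travel":[-0.1,0,0],"rotation":[0,0,0],"claw":0.6},{"travel":[-0.14,0,0],"rotation":[0,0,0],"claw":0.6},{"travel":[-0.16,0,0],"rotation":[0,0,0],"claw":0.6},{"travel":[-0.16,0,0],"rotation":[0,0,0],"claw":0.6}]}}

```text
clock: 13.1
tool_pos: [557.3, 24.5, 278.5]
orientation: [2.118, 0.225, -2.098]
force: [0.1, 0.6, 0.2]
opening: 68.3
```

```bash
python3 - <<'E'
from h import *
np.set_printoptions(suppress=True,precision=2)
s=ctrl.get_state(); print(s['clock'],s['tool_pos'],s['force'],s['opening'])
o=[]
for n in ('wrist','top','scene'):
    p=get_image(n); save(p,n+'6')
    for t in ('long_strip_handle','jar_row','short_strip_handle'):
        print(n,t,[(round(d['conf'],2),w(p,d['location'])) for d in pinpoint(p,t)])
    print(axis(p,'long_strip_handle',86))
    if n=='wrist': o.append(cv2.resize(p['img'][:,:,::-1],(480,300)))
    if n=='scene': o.append(cv2.resize(p['img'][140:340,180:500,::-1],(480,300),interpolation=cv2.INTER_CUBIC))
cv2.imwrite('pics/d6.png',np.vstack(o))
E
```

```text
13.1 [557.31  24.49 278.52] [0.07 0.64 0.2 ] 68.3399630815749
wrist long_strip_handle [(0.94, array([555.51,  22.39, 116.87]))]
wrist jar_row [(0.63, array([556.22,  21.91,  71.64]))]
wrist short_strip_handle [(0.7, array([501.68, 237.87, 110.62]))]
(0.92, array([553.9,  24.1]), array([249.8,  28.3]), 12.381035804748535)
top long_strip_handle [(0.6, array([554.86,  26.55, 111.21]))]
top jar_row [(0.67, array([555.96,  27.06,  73.66])), (0.62, array([550.39,  24.09, 115.81]))]
top short_strip_handle [(0.68, array([501.97, 236.46, 116.22]))]
(0.66, array([516.4,  16.3]), array([171.7,  27.2]), 12.893010139465332)
scene long_strip_handle [(0.93, array([552.88,  25.22, 114.74]))]
scene jar_row [(0.84, array([553.29,  19.43,  73.07]))]
scene short_strip_handle [(0.91, array([498.31, 236.68, 112.32]))]
(0.85, array([558.6,  24.8]), array([256.6,  28.2]), 12.322982788085938)
```

View pics/d6.png

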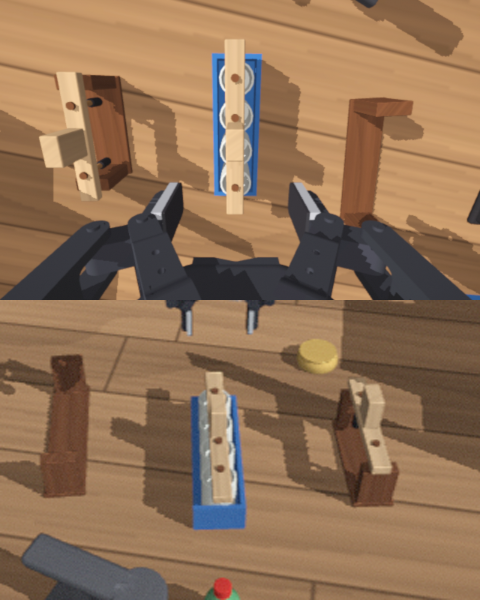

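The wrist view shows the strip centred on the jars, with a peg over each jar at column 235. The scene view shows it flat along the box, with the short strip still on its stand.

```bash
python3 -c "
from h import *
print(ctrl.close_job())"
```

```text
the job is handed in; nothing more can be done
None
```

I gripped the long strip by its handle, lifted it off its stand, lowered it onto the jar row until it touched the rims, let go and backed off upwards. I then handed the job in, at about 14 s on the robot's clock.

**Position:** In the last pictures the handle is at about (554, 24.5) mm. The row centre is at about (554–555, 23–24.5) mm, roughly 2 mm away. The strip lies at 12.4° and the row at about 12°.

**Height:** The handle is about 39–41 mm above the rims. The cameras disagreed by a few mm, with handle heights from 111 to 117 mm. The arm felt contact at 113.8 mm, which puts the handle centre at about 111 mm, where it should be when seated.

**Flatness:** I judged this by eye, with no separate tilt measurement. The strip lies flat in the pictures, with a peg over each jar.

**Other checks:** The gripper was clear, with no force beyond sensor noise. The short strip showed no movement beyond the cameras' few millimetres of error.

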